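# Free the gourd's rim band from the holding post and fit it

### The job

Take the steel rim band off the engraver's holding post: raise it to the cross pin, turn it anticlockwise (seen from above) until its two notches meet the pin, and draw it up off the post's free end. Then fit it, ledge up, fully down over the narrow-necked bare gourd (not the wide one), level, and let go of it. Work by feel: neither the spindle with its pin nor the gourd may ever take more than about 40 N from the band, and nothing else on the bench may be shifted.

Things in the scene. Friction and masses are not known exactly. Their poses are not given: they have to be found in the camera images.
- band: rim band: round steel sleeve, outside 52 mm, bore 46 mm, 32 mm high, 100 to 170 g; grip it at any yaw. Origin: centre of its lower edge, z up its axis. At the start it sits on the post's shoulder, lower edge 60 mm, top 92 mm above the bench
- ledge (a point): centre of the underside of the band's inward ledge, 28 mm above the band's origin. The ledge is the band's top 4 mm and has a 32 mm hole; two opposite notches, 11 mm wide, reaching to 22 mm radius, are cut in it along the band's own +x and -x
- stand: holding post, fixed: 110 x 110 x 18 mm wooden board, steel shoulder 52 mm in diameter up to 60 mm above the bench, on it a 28 mm spindle up to 110 mm, its top end open. The spindle is braked: it does not turn under light loads. Origin: centre of the board's underside, z up along the post; x and y are the board's sides
- post_top (a point): centre of the spindle's top end, 110 mm above the bench
- pin (a point): middle of the level cross pin (a square bar, 40 x 8 x 8 mm) through the spindle, 105 mm above the bench: the band rises freely 9 mm, then its ledge meets the pin. It passes only with its notches over the pin's ends (within 4 degrees). The pin's direction is NOT measured (this point's axes are the board's): the band must be turned anticlockwise, seen from above, by 17 to 80 degrees from its start
- gourd: the gourd that gets the band, fixed: round brown body 84 mm across in a 100 x 100 x 18 mm plywood cradle, with the narrower neck: straight, 42 mm in diameter from 76 mm to 110 mm above the bench, lip slightly bevelled. Origin: centre of the cradle's underside, z up along the neck. With the band home its ledge rests on the lip and its lower edge is 82 mm above the bench
- gourd_lip (a point): centre of the narrow gourd's lip (top of its neck), 110 mm above the bench; axes as the gourd's
- wide_gourd: a similar bare gourd whose neck is 60 mm across, too wide for the band; also 110 mm high, fixed; not to be used. Post and gourds may stand at any of three places
- graver: hand graver, wooden handle and steel blade, about 170 mm long, lying on the bench; bystander. Origin at mid-length, on the bench
- brush: small brush about 170 mm long, lying; bystander. Origin at mid-length, on the bench
- bombilla: steel drinking straw, 175 mm long, lying; bystander. Origin at mid-length, on the bench
- wax: small amber jar with steel lid, 52 mm across, 50 mm high; bystander. Origin: centre of its underside
- cork: cork stopper, 40 mm across, 30 mm high; bystander. Origin: centre of its underside
- big_ring: plain steel ring, 74 mm across, 20 mm high, no ledge, lying flat; bystander. Origin: centre of its underside
- cup: dark wooden cup, 72 mm across, 80 mm high; bystander. Origin: centre of its underside
Mind the look-alikes: they are no part of the job. What is shaped like the band but yellow is not meant. Leave any red look-alike of the stand alone.

How it is judged:
By the outcome, as a careful person would: the job done as asked, in the order asked, and still so for the second after the job is handed in, with the robot touching nothing.
It also fails if it takes over 72 s, if anything falls off the work surface, if the arm or the gripper's body presses on something with over 40 N, if the wrist force passes 120 N, or if a joint passes its speed limit or range.

### The arm

A 6-joint arm with a two-finger parallel gripper is mounted at the origin on the work surface. World frame = base frame: x ahead of the robot, y to its left, z up, the work surface at z = 0. Lengths are in mm, angles in degrees, forces in N, time in s.
With the tool pointing down it reaches from about 300 to 850 mm from the base axis. Payload 4.2 kg.
Tool frame: the origin (TCP) lies at the very end of the fingers, on their centre line; the grasp point (between the pads) lies 19 mm behind it; z points along the fingers, y is the line along which they close (so a half turn about z gives the same grasp; the last joint's range is limited). The gripper opens to 91 mm and grips with 3 to 60 N. Pads are 32 mm wide; open, the fingers measure 118 mm over their backs; the gripper's body (76 mm by 178 mm) begins 60 mm behind the grasp point.
Start: joints at [-77.407, 18.312, 89.639, -0, 72.044, -1.146], TCP at [136.569, -558.562, 213.976] pointing down, gripper open.
Joint ranges: [-177.97, 177.97], [-48.28, 115.42], [12.27, 149.76], [-77.06, 257.06], [2.81, 150.46], [-146.56, 146.56]. Speed limits (degrees/s): [147.25, 147.25, 180, 180, 180, 180].

### API

Orientations are given as [roll, pitch, yaw] about the fixed x, y, z axes, in that order (R = Rz(yaw) Ry(pitch) Rx(roll)).
In Python, from workcell import env, eyes gives the robot as it stands.
- The arm moves only by the tool send_rows, never from a script. Its argument "targets" is text: rows parted by semicolons, each of 7 numbers parted by spaces: the shift along the tool's x, y, z in m, then the turn, a rotation vector about the tool's x, y, z in degrees, then the opening in per cent of the stroke, from 0 (shut) to 100 (fully open). A call has 1 to 12 rows; each row is the pose to reach, as a shift and turn from the pose commanded when the call began, along the tool's axes at that moment; what a row does not reach only later rows make up. A row lasts 1/12 s, in which the tool goes at most 41.7 mm and 7.16 degrees, less where a joint would pass 70% of its speed; a pose out of reach is approached as far as the arm can. A call with a gripper value outside its range is refused whole. The fingers move at their own pace and stop on an object; "grip_force" is the grip in N (left out, the last holds). Time passes only in rows, so rows that repeat a pose let the fingers close. It gives the time, the measured TCP pose, the force, the opening and the grip force at its end, in the units of the state.
- env.state(): the state, without advancing time (a new reading comes with each control period).
- eyes.grab_frame(name): name is "side" or "top"; returns a dict with "image" (420x560x3 uint8, blue, green, red), "fovy" (degrees; the focal length in pixels is half the picture's height over the tangent of half this angle, whatever the lens; pixels are square), "cx", "cy" (the principal point, pixels), "eye" and "attitude" of the camera in the world. Camera axes: x right, y up, looking along -z (the intrinsics and any distortion apply to the point x, -y, -z); pixel columns grow to the right and rows downward; lengths in mm; the calibration is good to about 2 mm. A picture is of the moment at which its call begins. There is no depth.
- env.job_done(): hands the job in; it is judged then, once.
The state is a dict: "time_s": time; "qpos": joint angles; "qvel": joint speeds; "effort": joint torques, N m; "ee_pos": TCP position; "ee_rot": TCP orientation; "force": force on the tool from outside, world axes, zero at the start; "torque": the same for the moment, N m; "gripper_width": finger opening in mm; "gripper_force": force on a finger pad.
Only numpy, scipy, OpenCV 4.12 (cv2) and the standard library are available. Lean on these libraries where they do the work, as an engineer would, in place of code of your own. Each camera call takes 0.05 s, during which the arm holds its last target. There are 200 camera calls.

## Working session

There is one attempt and no reset: what is moved stays moved. The work goes in short steps, Python scripts to look and compute and a tool call to move; the robot and the scene stay as the last step left them, time stands still between calls to the robot, and variables do not carry over. Pictures are saved under pics/ and viewed, at most 10 in all, crops included, and the job is handed in when it is done.

Besides the shell and the picture viewer there is one more tool, called after "Call:" as name(argument=value, ...) on one line, values as JSON. send_rows: Moves the arm, as the interface text tells. Its arguments: {"type":"object","properties":{"targets":{"type":"string"},"grip_force":{"type":"number"}},"required":["targets"]}

```bash
ls; mkdir -p pics; python3 - <<'E'
from workcell import env, eyes
import cv2
for n in("side","top"):
    f=eyes.grab_frame(n); cv2.imwrite(f"pics/{n}0.png",f["image"])
    print(n,{k:v for k,v in f.items() if k!="image"})
print(env.state())
E
```

```text
pics
side {'fovy': 49.77698723460487, 'cx': 283.8777372120194, 'cy': 210.50959047584712, 'eye': array([ 289.91097421, -753.26327117,  894.28889897]), 'attitude': array([ 48.44913551,  -0.19320649, -14.72660585])}
top {'fovy': 56.704910762302575, 'cx': 287.237567419309, 'cy': 215.23634070469762, 'eye': array([ 327.84834274,   97.84993638, 1051.1534174 ]), 'attitude': array([ 13.11736664,   0.10544651, -90.88690113])}
{'time_s': 0.1, 'qpos': array([-7.74062833e+01,  1.83490104e+01,  8.96994049e+01, -5.65288470e-04,
        7.20437619e+01, -1.14732394e+00]), 'qvel': array([-0.05231843, -0.04874579, -0.20938462, -0.03175683,  0.12201519,
       -0.05389939]), 'effort': array([ 4.72693705e-05, -4.13334310e+01, -2.32509863e+01,  7.28020747e-02,
        4.21661488e-02, -5.80047617e-05]), 'ee_pos': array([ 136.46795119, -558.10808255,  213.19407917]), 'ee_rot': array([-1.79907831e+02, -1.30831960e-03,  1.37412143e+01]), 'force': array([ 0.79088946,  0.63922038, -0.22747245]), 'torque': array([-0.01615041, -0.01070288,  0.00104737]), 'gripper_force': 0.0, 'gripper_width': 91.21993372198342}
```

View pics/side0.png

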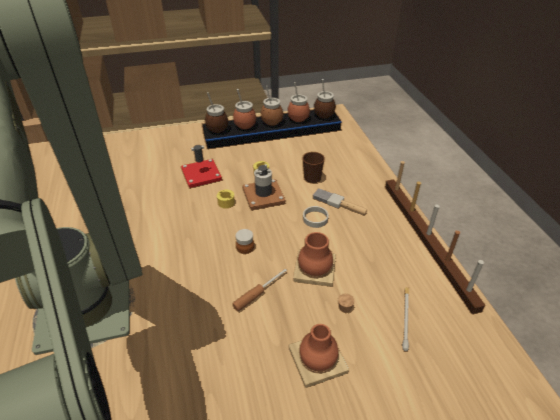

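View pics/top0.png

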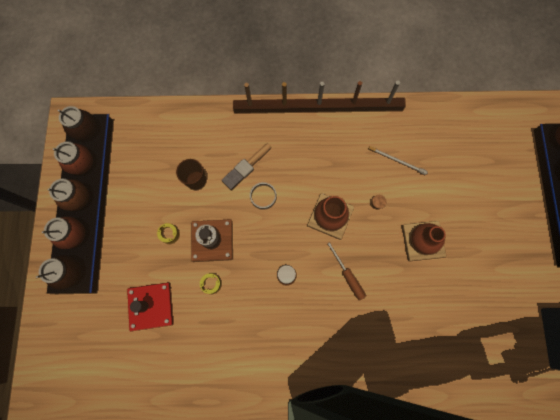

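The side view shows the band on the brown post at (263,180), and the top view shows it at (207,236).

Candidates in the top picture:
- **Steel band:** on the brown board (207,236). This is the one I choose.
- **Yellow bands:** (167,233) and (210,284).
- **Big ring:** (263,196).
- **Wax lid:** (287,274).
- **Red post:** (137,306).
- **Gourds:** narrow (433,236), wide (335,207).

Next I check the choice in one close crop.

```bash
cat > h.py <<'E'
import numpy as np, cv2
from scipy.spatial.transform import Rotation as R
def cam(f):
    h=f["image"].shape[0]; F=h/2/np.tan(np.radians(f["fovy"]/2))
    return F,R.from_euler('xyz',f["attitude"],degrees=True).as_matrix(),np.array(f["eye"])
def ray(f,u,v):
    F,M,e=cam(f); d=M@np.array([(u-f["cx"])/F,-(v-f["cy"])/F,-1]); return e,d/np.linalg.norm(d)
def onz(f,u,v,z):
    e,d=ray(f,u,v); return e+d*(z-e[2])/d[2]
def proj(f,p):
    F,M,e=cam(f); c=M.T@(np.array(p)-e); return np.array([f["cx"]-F*c[0]/c[2],f["cy"]+F*c[1]/c[2]])
def crop(f,u,v,r,k): 
    u,v=int(u),int(v); return cv2.resize(f["image"][max(v-r,0):v+r,max(u-r,0):u+r],None,fx=k,fy=k,interpolation=cv2.INTER_CUBIC)
E
python3 - <<'E'
from h import *; from workcell import eyes
t=eyes.grab_frame("top"); s=eyes.grab_frame("side")
a=np.hstack([crop(t,212,240,30,6.6),crop(s,263,183,30,6.6)])
b=np.hstack([crop(t,427,240,30,6.6),crop(s,319,350,30,6.6)])
cv2.imwrite("pics/c1.png",cv2.resize(np.vstack([a,b]),(600,600)))
np.save("t.npy",t,allow_pickle=True); np.save("s.npy",s,allow_pickle=True)
print(onz(t,207,236,92),onz(s,264,172,110),onz(t,434,233,110),onz(s,320,331,110))
E
```

```text
[501.24301853 297.59820129  92.        ] [504.458929   278.50018901 110.        ] [ 496.65142631 -263.42995582  110.        ] [ 494.89352173 -269.35113957  110.        ]
```

View pics/c1.png

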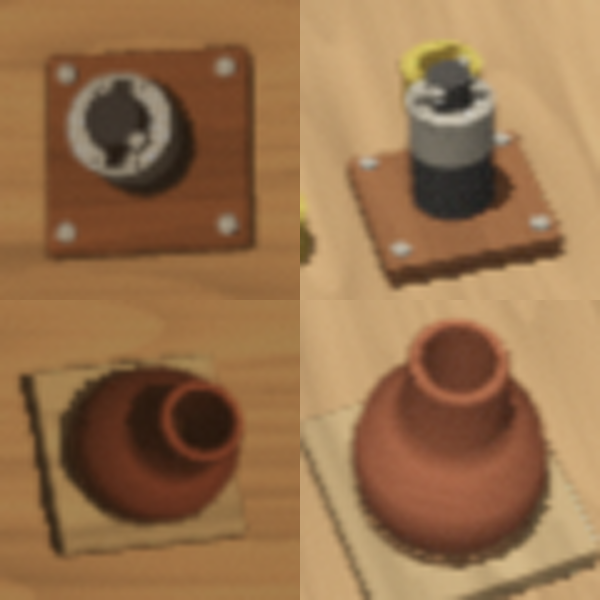

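The crop confirms the choice: steel band with a ledge on the brown post, and the narrow-necked gourd with its lip at top (437,234) and side (321,332). The post board's screws centre at top (211,240) and side (264,191.5).

```bash
python3 - <<'E'
from h import *
t=np.load("t.npy",allow_pickle=True).item(); s=np.load("s.npy",allow_pickle=True).item()
o=.5
c=lambda x,y,u0,v0:(u0+x/5-o,v0+y/5-o)
for n,f,sc in(("top",t,[c(*p,182,210) for p in((66,74),(225,66),(66,232),(227,224))]),("side",s,[c(*p,233,153) for p in((69,162),(204,140),(101,248),(241,221))])):
    P=np.array([onz(f,*p,18) for p in sc]); print(n,"stand",P.mean(0).round(1),P[:,:2].round(0).tolist())
print("band top",onz(t,*c(118,124,182,210),92), onz(s,*c(150,98,233,153),92))
print("lip",onz(t,*c(202,121,397,210),110), onz(s,*c(159,62,289,320),110))
# lip via red-mask? bright band mask
for n,f,(u,v) in(("top",t,(205,235)),("side",s,(263,173))):
    im=f["image"].astype(int); m=((im.min(2)>95)&(np.ptp(im,2)<30)).astype(np.uint8)
    k=np.zeros_like(m);k[v-16:v+16,u-16:u+16]=1;m*=k
    ys,xs=np.nonzero(m); print(n,len(xs),xs.min(),xs.max(),ys.min(),ys.max())
    if n=="top": print(onz(f,(xs.min()+xs.max())/2,(ys.min()+ys.max())/2,92))
g=R.from_euler('xyz',[-179.9,0,13.74],degrees=True).as_matrix(); print(g.round(3))
E
```

```text
top stand [505.9 302.8  18. ] [[547.0, 347.0], [550.0, 261.0], [461.0, 344.0], [464.0, 258.0]]
side stand [506. 306.  18.] [[461.0, 348.0], [548.0, 349.0], [464.0, 262.0], [551.0, 265.0]]
band top [505.63659661 302.49062187  92.        ] [504.9833122 302.8062127  92.       ]
lip [ 494.79599641 -270.36528405  110.        ] [ 494.82294742 -271.49592776  110.        ]
top 45 197 215 228 244
[501.28255684 300.09947593  92.        ]
side 113 255 273 165 184
[[ 0.971  0.238 -0.   ]
 [ 0.238 -0.971  0.002]
 [ 0.    -0.002 -1.   ]]
```

```bash
cat >> h.py <<'E'
def go(p,yaw,cur=None,cy=None):
    from workcell import env
    s=env.state(); cur=s["ee_pos"] if cur is None else cur; cy=s["ee_rot"][2] if cy is None else cy
    M=R.from_euler('xyz',[180,0,cy],degrees=True).as_matrix()
    d=M.T@(np.array(p,float)-cur)/1000
    dy=(yaw-cy+180)%360-180
    print("t",round(s["time_s"],2),"shift",d.round(4),"rotz",round(-dy,2))
E
python3 -c "
from h import *
go([470,-150,240],81); go([505.7,303,200],81,np.array([470,-150,240.]),81)"
```

```text
t 0.2 shift [ 0.4209 -0.3174 -0.0265] rotz -67.26
t 0.2 shift [ 0.453  -0.0356  0.04  ] rotz 0
```

Call:
send_rows(targets="0.421 -0.3174 -0.0265 0 0 -67.3 100;0.421 -0.3174 -0.0265 0 0 -67.3 100;0.421 -0.3174 -0.0265 0 0 -67.3 100;0.421 -0.3174 -0.0265 0 0 -67.3 100;0.421 -0.3174 -0.0265 0 0 -67.3 100;0.421 -0.3174 -0.0265 0 0 -67.3 100;0.421 -0.3174 -0.0265 0 0 -67.3 100;0.421 -0.3174 -0.0265 0 0 -67.3 100;0.421 -0.3174 -0.0265 0 0 -67.3 100;0.421 -0.3174 -0.0265 0 0 -67.3 100;0.421 -0.3174 -0.0265 0 0 -67.3 100;0.421 -0.3174 -0.0265 0 0 -67.3 100", grip_force=8)

```text
time_s: 1.2
ee_pos: [453.3, -169.9, 239.2]
ee_rot: [180.0, 0.0, 81.1]
force: [0.7, -1.1, -0.1]
gripper_width: 91.2
gripper_force: 0.0
```

```bash
python3 -c "
from h import *
go([505.7,303,200],81)"
```

```text
t 1.2 shift [ 0.4753 -0.0218  0.0392] rotz 0.05
```

Call:
send_rows(targets="0.475 -0.022 0.039 0 0 0 100;0.475 -0.022 0.039 0 0 0 100;0.475 -0.022 0.039 0 0 0 100;0.475 -0.022 0.039 0 0 0 80;0.475 -0.022 0.039 0 0 0 80;0.475 -0.022 0.039 0 0 0 80;0.475 -0.022 0.039 0 0 0 80;0.475 -0.022 0.039 0 0 0 80;0.475 -0.022 0.039 0 0 0 80;0.475 -0.022 0.039 0 0 0 80;0.475 -0.022 0.039 0 0 0 80;0.475 -0.022 0.039 0 0 0 80")

```text
time_s: 2.2
ee_pos: [504.5, 305.5, 199.0]
ee_rot: [-180.0, -0.1, 81.2]
force: [-0.0, -0.3, -0.3]
gripper_width: 73.1
gripper_force: 0.0
```

```bash
python3 - <<'E'
from h import *; from workcell import eyes
t=eyes.grab_frame("top"); s=eyes.grab_frame("side")
cv2.imwrite("pics/c2.png",np.hstack([crop(t,207,235,45,4.4),crop(s,263,165,45,4.4)]))
go([505.7,303,130],81)
E
```

```text
t 2.3 shift [-0.0007  0.0014  0.0688] rotz 0.27
```

Call:
send_rows(targets="-0.0007 0.0014 0.04 0 0 0 80;-0.0007 0.0014 0.07 0 0 0 80;-0.0007 0.0014 0.09 0 0 0 80;-0.0007 0.0014 0.11 0 0 0 80;-0.0007 0.0014 0.125 0 0 0 80;-0.0007 0.0014 0.133 0 0 0 80;-0.0007 0.0014 0.133 0 0 0 80;-0.0007 0.0014 0.133 0 0 0 80")

```text
time_s: 2.97
ee_pos: [506.3, 299.2, 67.4]
ee_rot: [180.0, 0.0, 81.0]
force: [0.5, -1.5, 0.5]
gripper_width: 73.2
gripper_force: 0.0
```

```bash
python3 - <<'E'
from h import *; from workcell import eyes
t=eyes.grab_frame("top"); s=eyes.grab_frame("side")
cv2.imwrite("pics/c3.png",np.hstack([crop(t,207,235,40,8),crop(s,263,175,40,8)])[:,:1280])
im=cv2.imread("pics/c3.png");cv2.imwrite("pics/c3.png",cv2.resize(im,(800,400)))
go([505.7,303,66],81)
E
```

```text
t 3.07 shift [ 0.0028 -0.0017  0.0023] rotz 0.02
```

View pics/c3.png

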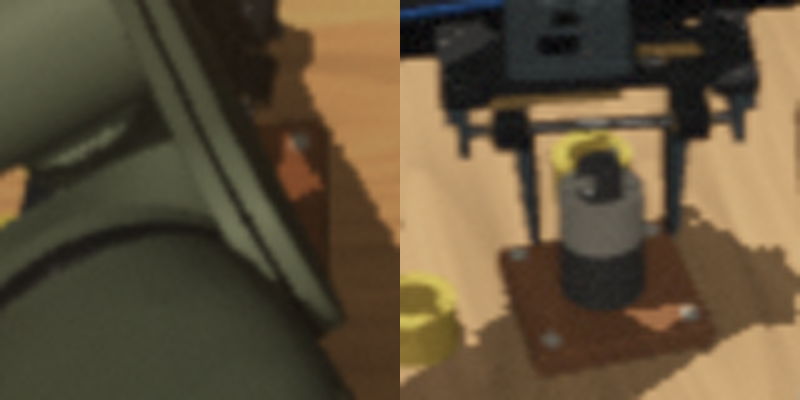

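The side crop shows the open fingers straddling the band (about (600,210) in the crop), centred on it and clear of the board.

Call:
send_rows(targets="0.0028 -0.001 0.002 0 0 0 80;0.0028 -0.001 0.002 0 0 0 70;0.0028 -0.001 0.002 0 0 0 64;0.0028 -0.001 0.002 0 0 0 60;0.0028 -0.001 0.002 0 0 0 56;0.0028 -0.001 0.002 0 0 0 52;0.0028 -0.001 0.002 0 0 0 50;0.0028 -0.001 0.002 0 0 0 50", grip_force=5)

```text
time_s: 3.73
ee_pos: [505.8, 302.9, 65.3]
ee_rot: [180.0, -0.0, 81.0]
force: [-0.2, -0.2, 0.6]
gripper_width: 51.8
gripper_force: 5.0
```

Call:
send_rows(targets="0 0 0 0 0 0 50;0 0 -0.003 0 0 0 50;0 0 -0.006 0 0 0 50;0 0 -0.007 0 0 0 50;0 0 -0.007 0 0 0 50;0 0 -0.007 0 0 0 50", grip_force=20)

```text
time_s: 4.23
ee_pos: [505.3, 302.7, 71.9]
ee_rot: [-180.0, 0.0, 81.0]
force: [-0.4, -0.4, -1.6]
gripper_width: 51.7
gripper_force: 20.0
```

Call:
send_rows(targets="0 0 0 0 0 -4 50;0 0 0 0 0 -8 50;0 0 0 0 0 -12 50;0 0 0 0 0 -15 50;0 0 -0.001 0 0 -15 50;0 0 -0.002 0 0 -15 50;0 0 -0.0023 0 0 -15 50;0 0 -0.0026 0 0 -15 50;0 0 -0.0026 0 0 -15 50")

```text
time_s: 4.98
ee_pos: [505.5, 302.8, 74.3]
ee_rot: [-180.0, 0.0, 96.0]
force: [0.3, 0.0, -3.7]
gripper_width: 51.6
gripper_force: 20.0
```

Call:
send_rows(targets="0 0 -0.0005 0 0 0 50;0 0 -0.001 0 0 0 50;0 0 -0.001 0 0 0 50")

```text
time_s: 5.23
ee_pos: [505.4, 302.7, 74.5]
ee_rot: [-180.0, 0.0, 96.0]
force: [2.1, 2.1, -12.6]
gripper_width: 52.0
gripper_force: 20.0
```

Call:
send_rows(targets="0 0 0 0 0 -1.5 50;0 0 0 0 0 -3 50;0 0 0 0 0 -5 50;0 0 0 0 0 -5 50")

```text
time_s: 5.57
ee_pos: [504.8, 302.3, 74.5]
ee_rot: [-179.9, 0.1, 101.1]
force: [2.5, 0.6, -13.0]
gripper_width: 51.6
gripper_force: 20.0
```

Call:
send_rows(targets="0 0 0 0 0 -1.5 50;0 0 0 0 0 -3 50;0 0 0 0 0 -5 50;0 0 0 0 0 -5 50")

```text
time_s: 5.9
ee_pos: [504.5, 302.1, 74.5]
ee_rot: [-179.8, 0.1, 106.0]
force: [0.7, 0.0, -13.1]
gripper_width: 51.7
gripper_force: 20.0
```

Call:
send_rows(targets="0 0 0 0 0 -1.5 50;0 0 0 0 0 -3 50;0 0 0 0 0 -5 50;0 0 0 0 0 -5 50")

```text
time_s: 6.23
ee_pos: [504.4, 302.0, 74.6]
ee_rot: [-179.8, 0.1, 111.0]
force: [1.0, -0.6, -13.6]
gripper_width: 51.7
gripper_force: 20.0
```

Call:
send_rows(targets="0 0 0 0 0 -1.5 50;0 0 0 0 0 -3 50;0 0 0 0 0 -5 50;0 0 0 0 0 -5 50")

```text
time_s: 6.57
ee_pos: [504.4, 302.0, 74.7]
ee_rot: [-179.8, 0.0, 116.0]
force: [0.6, -1.2, -13.7]
gripper_width: 51.8
gripper_force: 20.0
```

Call:
send_rows(targets="0 0 0 0 0 -1.5 50;0 0 0 0 0 -3 50;0 0 0 0 0 -5 50;0 0 0 0 0 -5 50")

```text
time_s: 6.9
ee_pos: [504.5, 302.1, 74.8]
ee_rot: [-179.8, 0.0, 121.0]
force: [-1.2, -0.9, -13.1]
gripper_width: 51.5
gripper_force: 20.0
```

Call:
send_rows(targets="0 0 0 0 0 -1.5 50;0 0 0 0 0 -3 50;0 0 0 0 0 -5 50;0 0 0 0 0 -5 50")

```text
time_s: 7.23
ee_pos: [504.5, 302.5, 75.3]
ee_rot: [-179.9, -0.0, 126.0]
force: [-1.8, -1.1, -10.8]
gripper_width: 51.6
gripper_force: 20.0
```

Call:
send_rows(targets="0 0 0 0 0 -1 50;0 0 0 0 0 -2 50;0 0 0 0 0 -2 50")

```text
time_s: 7.48
ee_pos: [504.4, 302.7, 75.5]
ee_rot: [-179.9, -0.1, 128.0]
force: [-3.1, -1.7, -10.8]
gripper_width: 51.8
gripper_force: 20.0
```

Call:
send_rows(targets="0 0 0 0 0 -1 50;0 0 0 0 0 -2 50;0 0 0 0 0 -2 50")

```text
time_s: 7.73
ee_pos: [507.7, 303.9, 77.5]
ee_rot: [179.7, 0.1, 130.1]
force: [-2.1, 0.5, -2.8]
gripper_width: 51.3
gripper_force: 20.0
```

```bash
python3 - <<'E'
from h import *; from workcell import eyes,env
s=env.state();print(s["force"],s["torque"])
s=eyes.grab_frame("side")
cv2.imwrite("pics/c4.png",crop(s,263,165,25,12))
E
```

```text
[-2.12986131  0.50538292 -2.81652418] [-0.0132052   0.15563852 -0.01311273]
```

View pics/c4.png

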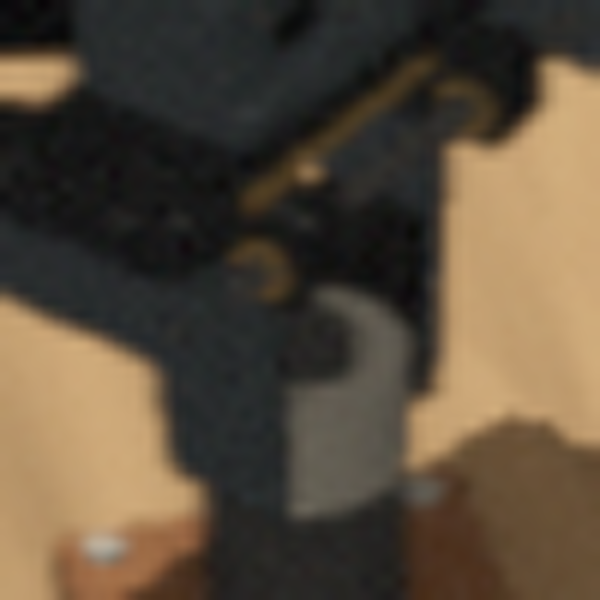

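The crop shows the band (around (345,400)) up round the pin. The force fell to the band's weight and the tool rose 2 mm, so the notches have met the pin. Now I draw it up gently.

Call:
send_rows(targets="0 0 -0.0005 0 0 0 50;0 0 -0.001 0 0 0 50;0 0 -0.0015 0 0 0 50;0 0 -0.002 0 0 0 50;0 0 -0.002 0 0 0 50")

```text
time_s: 8.2
ee_pos: [506.0, 302.9, 78.1]
ee_rot: [179.9, 0.0, 130.0]
force: [-0.8, 0.4, -0.9]
gripper_width: 51.4
gripper_force: 20.0
```

Call:
send_rows(targets="0 0 -0.001 0 0 0 50;0 0 -0.002 0 0 0 50;0 0 -0.003 0 0 0 50;0 0 -0.004 0 0 0 50;0 0 -0.005 0 0 0 50;0 0 -0.005 0 0 0 50")

```text
time_s: 8.7
ee_pos: [505.6, 302.8, 82.8]
ee_rot: [180.0, 0.0, 130.0]
force: [0.3, -0.7, -1.8]
gripper_width: 51.8
gripper_force: 20.0
```

Call:
send_rows(targets="0 0 -0.002 0 0 0 50;0 0 -0.004 0 0 0 50;0 0 -0.006 0 0 0 50;0 0 -0.008 0 0 0 50;0 0 -0.010 0 0 0 50;0 0 -0.012 0 0 0 50;0 0 -0.014 0 0 0 50;0 0 -0.014 0 0 0 50")

```text
time_s: 9.37
ee_pos: [505.7, 303.0, 97.1]
ee_rot: [180.0, 0.0, 130.0]
force: [-0.1, 0.1, -1.8]
gripper_width: 51.5
gripper_force: 20.0
```

Call:
send_rows(targets="0 0 -0.005 0 0 0 50;0 0 -0.010 0 0 0 50;0 0 -0.016 0 0 0 50;0 0 -0.024 0 0 0 50;0 0 -0.035 0 0 0 50;0 0 -0.06 0 0 0 50;0 0 -0.09 0 0 0 50;0 0 -0.1 0 0 0 50;0 0 -0.1 0 0 0 50;0 0 -0.1 0 0 0 50")

```text
time_s: 10.2
ee_pos: [505.4, 302.7, 196.8]
ee_rot: [180.0, 0.0, 130.0]
force: [-1.7, -0.0, -2.0]
gripper_width: 51.8
gripper_force: 20.0
```

```bash
python3 -c "
from h import *
go([494.8,-271,197],81)"
```

```text
t 10.2 shift [-4.324e-01 -3.772e-01 -2.000e-04] rotz 49.04
```

Call:
send_rows(targets="-0.4324 -0.3772 0 0 0 49 50;-0.4324 -0.3772 0 0 0 49 50;-0.4324 -0.3772 0 0 0 49 50;-0.4324 -0.3772 0 0 0 49 50;-0.4324 -0.3772 0 0 0 49 50;-0.4324 -0.3772 0 0 0 49 50;-0.4324 -0.3772 0 0 0 49 50;-0.4324 -0.3772 0 0 0 49 50;-0.4324 -0.3772 0 0 0 49 50;-0.4324 -0.3772 0 0 0 49 50;-0.4324 -0.3772 0 0 0 49 50;-0.4324 -0.3772 0 0 0 49 50")

```text
time_s: 11.2
ee_pos: [494.6, -198.7, 194.6]
ee_rot: [-179.8, -0.1, 81.0]
force: [0.0, 0.2, -1.1]
gripper_width: 52.0
gripper_force: 20.0
```

```bash
python3 -c "
from h import *
go([494.8,-271,150],81)"
```

```text
t 11.2 shift [-0.0714  0.0115  0.0446] rotz 0.03
```

Call:
send_rows(targets="-0.035 0.006 0 0 0 0 50;-0.06 0.01 0 0 0 0 50;-0.06 0.01 0 0 0 0 50;-0.06 0.01 0.01 0 0 0 50;-0.06 0.01 0.03 0 0 0 50;-0.06 0.01 0.03 0 0 0 50;-0.06 0.01 0.03 0 0 0 50")

```text
time_s: 11.78
ee_pos: [495.4, -256.0, 164.5]
ee_rot: [-179.7, -0.1, 81.1]
force: [0.1, -0.4, -0.1]
gripper_width: 51.9
gripper_force: 20.0
```

```bash
python3 - <<'E'
from h import *; from workcell import eyes
t=eyes.grab_frame("top"); s=eyes.grab_frame("side")
a=proj(t,[494.8,-271,140]);b=proj(s,[494.8,-271,140])
cv2.imwrite("pics/c5.png",np.hstack([crop(t,*a,35,5.7),crop(s,*b,35,5.7)]));np.save("t5.npy",t,allow_pickle=True);np.save("s5.npy",s,allow_pickle=True);print(a,b)
go([494.8,-271,121],81)
E
```

```text
[441.86584023 231.41523731] [321.07717412 322.97242426]
t 11.88 shift [-0.0141  0.0001  0.0456] rotz 0.11
```

View pics/c5.png

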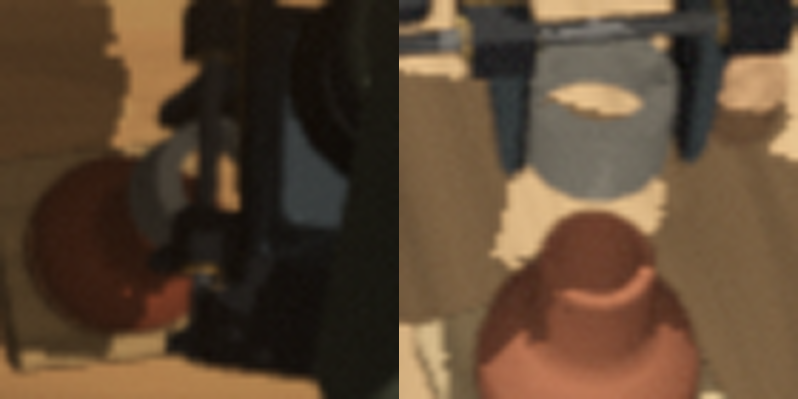

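The side half shows the band (centre column about 597) lined up with the gourd's lip (about 598). It still has to come about 14 mm nearer.

Call:
send_rows(targets="-0.007 0 0 0 0 0 50;-0.0141 0 0.01 0 0 0 50;-0.0141 0 0.025 0 0 0 50;-0.0141 0 0.037 0 0 0 50;-0.0141 0 0.043 0 0 0 50;-0.0141 0 0.043 0 0 0 50;-0.0141 0 0.043 0 0 0 50;-0.0141 0 0.043 0 0 0 50")

```text
time_s: 12.55
ee_pos: [495.1, -272.4, 124.3]
ee_rot: [179.9, 0.0, 81.0]
force: [-0.3, 0.1, -1.4]
gripper_width: 51.5
gripper_force: 20.0
```

```bash
python3 - <<'E'
from h import *; from workcell import eyes
s=eyes.grab_frame("side"); t=eyes.grab_frame("top")
cv2.imwrite("pics/c6.png",np.hstack([crop(t,440,232,35,5.7),crop(s,321,330,35,5.7)]))
go([494.8,-271,117],81)
E
```

```text
t 12.65 shift [ 0.0011 -0.0005  0.0075] rotz 0.04
```

View pics/c6.png

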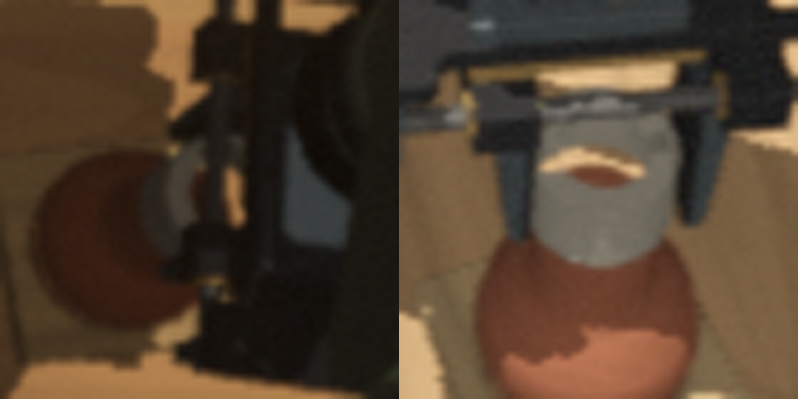

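The side half shows the band about 10 mm above the lip, with the gourd's rim visible through its bore at (598,175).

```bash
python3 - <<'E'
from h import *
s=np.load("s5.npy",allow_pickle=True).item()
for z in(110,119,135,151): print(z,proj(s,[494.8,-271,z]),proj(s,[497,-271,z]))
E
```

```text
110 [320.21192033 331.69588137] [321.25471281 331.4573626 ]
119 [320.46748997 329.11923765] [321.51705737 328.88034984]
135 [320.93028382 324.4533669 ] [321.99211536 324.21385125]
151 [321.40422461 319.67511319] [322.47861019 319.43500854]
```

Call:
send_rows(targets="0.0008 -0.0007 0.002 0 0 0 50;0.0008 -0.0007 0.004 0 0 0 50;0.0008 -0.0007 0.006 0 0 0 50;0.0008 -0.0007 0.0075 0 0 0 50;0.0008 -0.0007 0.0085 0 0 0 50;0.0008 -0.0007 0.0085 0 0 0 50")

```text
time_s: 13.15
ee_pos: [493.8, -270.9, 114.8]
ee_rot: [-180.0, -0.0, 81.0]
force: [-0.9, -0.9, -0.8]
gripper_width: 51.9
gripper_force: 20.0
```

Call:
send_rows(targets="0 0 0.001 0 0 0 50;0 0 0.002 0 0 0 50;0 0 0.003 0 0 0 50;0 0 0.003 0 0 0 50")

```text
time_s: 13.48
ee_pos: [494.3, -271.0, 112.1]
ee_rot: [180.0, -0.0, 81.0]
force: [1.4, -0.4, -1.5]
gripper_width: 51.7
gripper_force: 20.0
```

Call:
send_rows(targets="0 0 0.001 0 0 0 50;0 0 0.002 0 0 0 50;0 0 0.003 0 0 0 50;0 0 0.004 0 0 0 50;0 0 0.004 0 0 0 50")

```text
time_s: 13.9
ee_pos: [494.4, -270.9, 108.1]
ee_rot: [179.9, -0.0, 81.0]
force: [3.6, 1.0, -0.6]
gripper_width: 51.2
gripper_force: 20.0
```

Call:
send_rows(targets="0.0003 0.0008 0 0 0 0 50;0.0003 0.0008 0.001 0 0 0 50;0.0003 0.0008 0.002 0 0 0 50;0.0003 0.0008 0.003 0 0 0 50;0.0003 0.0008 0.003 0 0 0 50")

```text
time_s: 14.32
ee_pos: [494.5, -270.8, 104.8]
ee_rot: [-180.0, 0.0, 81.0]
force: [0.5, 0.2, -1.9]
gripper_width: 51.8
gripper_force: 20.0
```

Call:
send_rows(targets="0 0 0.0015 0 0 0 50;0 0 0.003 0 0 0 50;0 0 0.0045 0 0 0 50;0 0 0.006 0 0 0 50;0 0 0.0075 0 0 0 50;0 0 0.009 0 0 0 50;0 0 0.0105 0 0 0 50;0 0 0.0105 0 0 0 50")

```text
time_s: 14.98
ee_pos: [494.6, -270.7, 94.3]
ee_rot: [-180.0, -0.0, 81.0]
force: [-0.2, -0.5, -1.5]
gripper_width: 51.8
gripper_force: 20.0
```

Call:
send_rows(targets="0 0 0.001 0 0 0 50;0 0 0.002 0 0 0 50;0 0 0.003 0 0 0 50;0 0 0.004 0 0 0 50;0 0 0.005 0 0 0 50;0 0 0.006 0 0 0 50;0 0 0.006 0 0 0 50")

```text
time_s: 15.57
ee_pos: [494.7, -270.7, 88.4]
ee_rot: [-180.0, -0.0, 81.0]
force: [-0.4, 0.3, -1.3]
gripper_width: 51.5
gripper_force: 20.0
```

Call:
send_rows(targets="0 0 0.0005 0 0 0 50;0 0 0.001 0 0 0 50;0 0 0.0015 0 0 0 50;0 0 0.0015 0 0 0 50")

```text
time_s: 15.9
ee_pos: [494.9, -270.8, 87.3]
ee_rot: [180.0, 0.0, 81.0]
force: [-0.4, -0.0, -0.2]
gripper_width: 51.9
gripper_force: 20.0
```

Call:
send_rows(targets="0 0 0.0005 0 0 0 50;0 0 0.001 0 0 0 50;0 0 0.001 0 0 0 50")

```text
time_s: 16.15
ee_pos: [494.9, -270.9, 87.3]
ee_rot: [180.0, 0.0, 81.0]
force: [-2.1, 2.0, 6.1]
gripper_width: 51.8
gripper_force: 20.0
```

The force rose 7 N at the predicted height, so the ledge is on the lip. I'll release it.

Call:
send_rows(targets="0 0 -0.0003 0 0 0 50;0 0 -0.0003 0 0 0 58;0 0 -0.0003 0 0 0 64;0 0 -0.0003 0 0 0 72;0 0 -0.0003 0 0 0 80;0 0 -0.0003 0 0 0 80;0 0 -0.0003 0 0 0 80", grip_force=5)

```text
time_s: 16.73
ee_pos: [494.8, -270.8, 86.3]
ee_rot: [-180.0, 0.0, 81.0]
force: [-0.0, 0.4, -0.1]
gripper_width: 72.7
gripper_force: 0.0
```

Call:
send_rows(targets="0 0 -0.005 0 0 0 80;0 0 -0.015 0 0 0 80;0 0 -0.03 0 0 0 80;0 0 -0.06 0 0 0 80;0 0 -0.1 0 0 0 80;0 0 -0.13 0 0 0 80;0 0 -0.13 -0 0 0 80;0.2 0 -0.13 0 0 0 80;0.2 0 -0.13 0 0 0 80;0.2 0 -0.13 0 0 0 80;0.2 0 -0.13 0 0 0 80;0.2 0 -0.13 0 0 0 80")

```text
time_s: 17.73
ee_pos: [525.9, -70.6, 217.2]
ee_rot: [179.9, -0.0, 81.1]
force: [-0.2, 0.2, -0.5]
gripper_width: 73.5
gripper_force: 0.0
```

```bash
python3 - <<'E'
from h import *; from workcell import eyes
s=eyes.grab_frame("side"); t=eyes.grab_frame("top")
cv2.imwrite("pics/c7.png",np.vstack([np.hstack([crop(t,433,236,35,4),crop(s,321,335,35,4)]),cv2.resize(s["image"],(560,320))]))
E
```

```text
(no output)
```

View pics/c7.png

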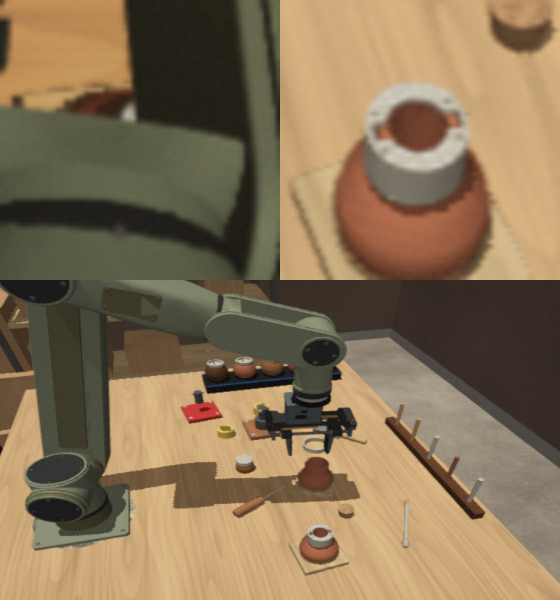

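The picture shows the band seated level, ledge up, on the narrow gourd (crop (417,140)). The lip shows through the notches, the other bench items appear where they were, and the gripper is clear.

```bash
python3 -c "
from workcell import env
print(env.job_done())"
```

```text
the job is handed in; nothing more can be done
None
```

The band came off the post after about 49° of anticlockwise turn; it now sits ledge up, level and fully down on the narrow gourd, released, with no force reading above about 14 N, and the job was handed in after about 18 s (the verdict was not shown to me).

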